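# Load the brush and index the tool tray one hole toward the tester

### The arm

A 7-joint arm with a two-finger parallel gripper is mounted at the origin on a cart in front of the work surface, level with it; the furniture and walls round the work are solid. World frame = base frame: x ahead of the robot, y to its left, z up, the work surface at z = 0. Lengths are in m, angles in rad, forces in N, time in s.
With the tool pointing down it reaches from about 0.4 to 0.85 m from the base axis. Payload 10.4 kg.
Tool frame: the origin (TCP) lies where the fingers leave the gripper's body, on its centre line; the fingertips stand 70 mm ahead of it and the grasp point (between the pads) lies r.grip_depth ahead of it (r.grip_depth is the distance from the TCP to the grasp point, in m); z points along the fingers, y is the direction in which the jaws open and shut (so a half turn about z gives the same grasp; the last joint's range is limited). The gripper opens to 87 mm and grips with 3 to 60 N. Pads are 19 mm wide; open, the fingers measure 117 mm over their backs; the gripper's body (75 mm by 190 mm) begins 51 mm behind the grasp point.
Start: joints at [1.158, 0.332, -0.065, 1.46, 0.022, 1.35, -0.088], TCP at [0.238, -0.578, 0.292] pointing down, gripper open.
Joint ranges: [-2.6, 2.6], [-0.5, 2.12], [-1.47, 1.34], [0.16, 2.42], [-1.27, 4.41], [0.06, 2.06], [-2.6, 2.6]. Speed limits (rad/s): [2.22, 2.22, 2.79, 2.79, 3.14, 3.14, 3.14].

### API

Orientations are given as a unit quaternion [x, y, z, w].
In Python, from bench import monitor, viewer, workorder, nets, r gives the robot as it stands.
- The arm moves only by the tool drive_tool, never from a script. Its argument "plan" is a list of rows, each an object of numbers: "rx", "ry", "rz": the turn, a rotation vector about the tool's x, y, z in units of 360 degrees (1.0 is 360 degrees); "x", "y", "z": the shift along the tool's x, y, z in units of 1000 mm (1.0 is 1000 mm); "fingers": the opening, from 0 (shut) to 1 (fully open). In form: [{"rx": .., "ry": .., "rz": .., "x": .., "y": .., "z": .., "fingers": ..}, ...]. A call has 1 to 12 rows; each row is the pose to reach, as a shift and turn from the pose commanded when the call began, along the tool's axes at that moment, turning the shorter way round; what a row does not reach only later rows make up. A row lasts 1/8 s, in which the tool goes at most 62.5 mm and 10.7 degrees, less where a joint would pass 70% of its speed; a pose out of reach is approached as far as the arm can. A call with a number of a shift or a turn outside -1 to 1 is refused whole. A call with a gripper value outside its range is refused whole. The fingers move at their own pace and stop on an object; "squeeze" is the grip in N (left out, the last holds). Time passes only in rows, so rows that repeat a pose let the fingers close. It gives the time, the measured TCP pose, the force and the opening at its end, in the units of the state.
- monitor.read_state(): the state, without advancing time (a new reading comes with each control period).
- viewer.camera(name): name is "side" or "top" or "wrist"; returns a dict with "color" (420x560x3 uint8, red, green, blue), "depth" (420x560 float32, m along the optical axis (not along the pixel's ray), 0 where there is no reading), "camera_matrix" (3x3 intrinsics, pixels), "D" ([k1, k2, p1, p2, k3] as OpenCV has them; the pictures are not rectified), "xyz" and "rotation" of the camera in the world. Camera axes: x right, y down, z forward; pixel columns grow to the right and rows downward; lengths in m; the calibration is good to about 2 mm. A picture is of the moment at which its call begins.
- workorder.close_job(): hands the job in, once; it reports no verdict.
Trained networks look in the newest picture that a camera, given by its name, has taken for a name from the list of things; names that differ only in an ending like _2 or _b are one class to them, and where a whole thing is asked for, a point or a joint stands for the part that bears it (a point fixed in the world has none). Each returns a list of dicts, best first, with "confidence" (0 to 1); they miss things now and then, are a little off and sometimes report something else, mostly with a low value. They report only what shows in the picture. A call takes as long as a camera call.
- nets.find_in(label, camera): "centre" ([x, y, z] in m, in world coordinates, good to about 4 mm: the middle of the surface that is visible of it).
- nets.regions_of(label, camera): "region" (420x560 bool, what is visible of it).
The state is a dict: "time": time; "joint_positions": joint angles; "joint_vel": joint speeds; "joint_torque": joint torques, N m; "ee_pos": TCP position; "eef_rot": TCP orientation; "ft_force": force on the tool from outside, world axes, zero at the start; "torque": the same for the moment, N m; "width": finger opening in m.
Only numpy, scipy, OpenCV 4.12 (cv2) and the standard library are available. Lean on these libraries where they do the work, as an engineer would, in place of code of your own. Each camera call takes 0.05 s, during which the arm holds its last target.

### The job

Lay the flat brush down in the empty near compartment of the grey tool tray, flat and with its bristles toward the right-hand (green tester) end, and let go of it. Then pull up the red plunger knob, slide the tray to the very next hole to the right, toward the tester, and let the pin go fully home in that hole. Finish while still holding the knob with its pin down in the hole; do not knock the things standing around.

Things in the scene. Friction and masses are not known exactly. Their poses are not given: they have to be found in the camera images.
- brush_center (a point): Centre of the loose flat brush (185 mm long, 40 g), half-way up its 14 mm thickness; it lies flat on the bench. Its axes: y runs along the brush, -y toward the bristles, +y toward the end of the wooden handle; z up. Bristle head 39 mm wide and 14 mm thick from y -92 to -28 mm, metal ferrule 36 mm wide from -32 to +5, handle at most 18 mm wide from +5 to +92, its underside 3 mm and its top 11 mm above what the brush lies on.
- brush_grip (a point): Good place to grasp the brush: on the handle, 35 mm from the brush's centre toward the handle end, 7 mm above its underside; axes as brush_center. Grasp across the handle (along x).
- brush_tip (a point): Tip of the bristles, 92 mm from the brush's centre along its -y, 7 mm above its underside; axes as brush_center.
- brush_bay (a point): Centre of the inner floor of the near, empty compartment of the grey tray: 72 mm wide (its x) and 225 mm long (its y), floor 18 mm above the bench, walls 4 mm thick standing 16 mm above that floor. It moves with the tray. y runs along the tray's travel and points to the left end, -y to the right end (toward the tester); x points away from the robot, z up. The far compartment behind it (48 mm wide) holds a flat steel strip that is fixed to the tray.
- knob_center (a point): Centre of the red plunger knob, an upright cylinder 24 mm in diameter and 24 mm high, 62 mm above the bench while the pin is down. Below the knob 8 mm of height are free, then come an 18 mm wide boss 7 mm high on the knob's axis and, under it, the tray's front lug, 30 mm wide, its top 35 mm above the bench. Axes as brush_bay. It moves with the tray and goes straight up when pulled.
- plunger (a joint): Height of the plunger above its bottom position, m: 0 = pin fully home in a hole, 0.010 = pin tip level with the top of the index bar, 0.016 = upper stop. Its spring pushes it down, 4 N at 0 and 7 N at the top, so a released knob snaps down; over solid bar it rests at 0.010. The pin has 1.5 mm of play to each side in a hole.
- tray (a joint): Travel of the tray along its slide, m: 0 at the start with the pin in its first hole, growing to the right (toward the tester, -y of brush_bay). The holes are 60 mm apart: -0.060, 0, 0.060 (the one wanted) and 0.120. Stops at -0.060 and 0.120. Sliding friction about 3 N; while the pin is in a hole the tray is locked.
- slide_base: Fixed base of the slide, an aluminium plate 190 x 350 x 10 mm with a dark bar with four holes along its front; its y is the line of travel, to the left.
- grease_tin: Bystander: green and silver tin, 64 mm across, 31 mm high, origin at its underside.
- oil_bottle: Bystander: white bottle with a red spout, 45 mm across, 140 mm high, origin at its underside.
- pin_specimen: Bystander: dark turned pin standing upright, 25 mm across, 63 mm high, origin at its underside.

How it is judged:
On the way, in this order (a step that is already met when the one before it is completed fails the run):
1. the brush lies flat in the near compartment, bristles to the right, let go, with the tray still in its first hole (x of brush_center in the frame of brush_bay between -0.025 and 0.025 m and y of brush_center in the frame of brush_bay between -0.028 and 0.028 m and z of brush_center in the frame of brush_bay below 0.012 m and y of brush_tip in the frame of brush_bay below -0.05 m and angle between brush_center's own z axis and vertical below 0.12 rad and contact force between the fingers and brush below 0.2 N and value of joint tray between -0.004 and 0.004 m), for 0.2 s.
2. the plunger is pulled up clear of the index bar (value of joint plunger above 0.0105 m), for 0.1 s.
At the end, for the whole second after the job is handed in: Tray at the next hole to the right (travel 57 to 63 mm), pin home (within 2 mm of its bottom), fingers still holding the knob (over 1 N), brush flat in the near compartment with its bristles to the right (value of joint tray between 0.057 and 0.063 m and value of joint plunger below 0.002 m and contact force between the fingers and plunger above 1 N and x of brush_center in the frame of brush_bay between -0.025 and 0.025 m and y of brush_center in the frame of brush_bay between -0.028 and 0.028 m and z of brush_center in the frame of brush_bay below 0.012 m and y of brush_tip in the frame of brush_bay below -0.05 m and angle between brush_center's own z axis and vertical below 0.12 rad); the arm keeps its last pose, push and grip.
It fails at once if a bystander is knocked (tin, bottle or dark pin moved more than 30 mm) (distance of any of grease_tin, oil_bottle, pin_specimen from where it was at the start of the episode above 0.03 m).
It also fails if it takes over 48 s, if anything falls off the work surface, if the arm or the gripper's body presses on something with over 40 N, if the wrist force passes 120 N, or if a joint passes its speed limit or range.

## Working session

There is one attempt and no reset: what is moved stays moved. The work goes in short steps, Python scripts to look and compute and a tool call to move; the robot and the scene stay as the last step left them, time stands still between calls to the robot, and variables do not carry over. Pictures are saved under pics/ and viewed, and the job is handed in when it is done.

Besides the shell and the picture viewer there is one more tool, called after ">>>" as name(argument=value, ...) on one line, values as JSON. drive_tool: Moves the arm, as the interface text tells. Its arguments: {"type":"object","properties":{"plan":{"type":"array","items":{"type":"object","properties":{"rx":{"type":"number","minimum":-1,"maximum":1},"ry":{"type":"number","minimum":-1,"maximum":1},"rz":{"type":"number","minimum":-1,"maximum":1},"x":{"type":"number","minimum":-1,"maximum":1},"y":{"type":"number","minimum":-1,"maximum":1},"z":{"type":"number","minimum":-1,"maximum":1},"fingers":{"type":"number"}}}},"squeeze":{"type":"number"}},"required":["plan"]}

```bash
ls; mkdir -p pics; cat > h.py <<'E'
import numpy as np, cv2
from bench import monitor, viewer, workorder, nets, r
from scipy.spatial.transform import Rotation as R
def Rm(x):
    x=np.array(x,float)
    return x if x.shape==(3,3) else R.from_quat(x).as_matrix()
def save(c,n): cv2.imwrite('pics/'+n+'.png',c['color'][:,:,::-1])
def pts(c,uv,depth=None):
    uv=np.array(uv,float).reshape(-1,1,2)
    n=cv2.undistortPoints(uv,np.array(c['camera_matrix']),np.array(c['D'])).reshape(-1,2)
    d=np.array([c['depth'][int(round(v)),int(round(u))] for u,v in uv[:,0]]) if depth is None else depth
    P=np.c_[n*d[:,None],d]
    return P@Rm(c['rotation']).T+np.array(c['xyz'])
def maskpts(c,m):
    v,u=np.nonzero(m&(c['depth']>0)); return pts(c,np.c_[u,v],c['depth'][v,u])
E
python3 - <<'E'
from h import *
s=monitor.read_state(); print(s, r.grip_depth)
for n in ['top','side','wrist']:
    c=viewer.camera(n); save(c,n+'0'); print(n,c['xyz'],np.round(c['rotation'],3).tolist())
    for l in ['brush_center','brush_bay','knob_center','slide_base','grease_tin','oil_bottle','pin_specimen']:
        print(l,[(np.round(d['centre'],3).tolist(),round(d['confidence'],2)) for d in nets.find_in(l,n)])
E
```

```text
pics
{'time': 0.0, 'joint_positions': array([ 1.15840317,  0.33283669, -0.06471387,  1.46092714,  0.0215864 ,
        1.34990133, -0.08847004]), 'joint_vel': array([-0.00127128, -0.00034057,  0.00031793,  0.00159609, -0.00323426,
        0.00020567,  0.00015425]), 'joint_torque': array([-1.99937790e-04, -6.23272634e+01,  2.39177572e-02, -3.89900208e+01,
       -6.15097792e-02,  3.98573920e-02,  1.07886663e-04]), 'ee_pos': array([ 0.23739933, -0.57784885,  0.29148264]), 'eef_rot': array([ 9.81061586e-01,  1.93694837e-01, -1.56214855e-04, -6.70842553e-04]), 'ft_force': array([-0.03561847,  0.12771497,  1.30684624]), 'torque': array([ 0.02637523, -0.03945493,  0.01779618]), 'width': 0.08686091054207522} 0.051
top [0.42886428 0.15305434 1.28259912] [-0.697, 0.715, -0.049, 0.04]
brush_center [([0.484, 0.373, 0.01], 0.9)]
brush_bay [([0.569, -0.033, 0.017], 0.95)]
knob_center [([0.473, -0.092, 0.072], 0.64)]
slide_base [([0.548, -0.064, 0.017], 0.61)]
grease_tin [([0.684, 0.263, 0.029], 0.84)]
oil_bottle [([0.653, 0.355, 0.08], 0.79)]
pin_specimen [([0.723, 0.02, 0.044], 0.57)]
side [ 0.5893112  -0.64446056  0.49129758] [0.852, 0.017, -0.007, -0.524]
brush_center [([0.486, 0.366, 0.01], 0.57)]
brush_bay [([0.592, -0.032, 0.018], 0.79)]
knob_center []
slide_base []
grease_tin [([0.681, 0.246, 0.028], 0.71), ([0.663, 0.344, 0.056], 0.63)]
oil_bottle [([0.662, 0.345, 0.055], 0.55)]
pin_specimen [([0.724, 0.008, 0.033], 0.76)]
wrist [ 0.29847405 -0.5530748   0.38299556] [0.825, -0.552, -0.067, 0.102]
brush_center []
brush_bay []
knob_center []
slide_base []
grease_tin []
oil_bottle []
pin_specimen []
```

View pics/top0.png

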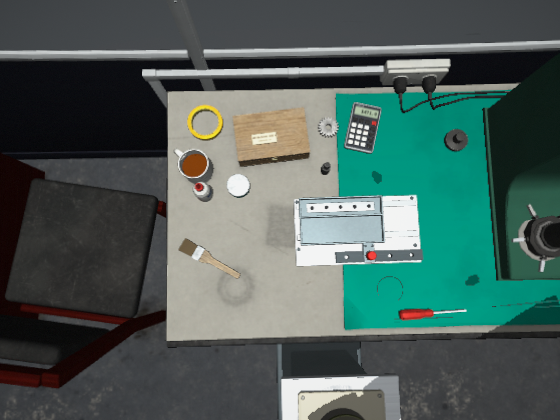

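View pics/side0.png

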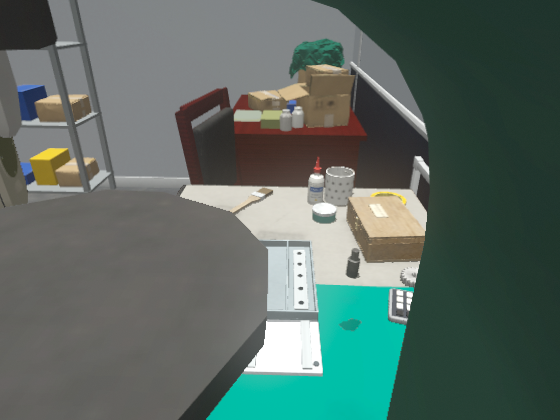

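```bash
python3 - <<'E'
from h import *
c=viewer.camera('top')
out={}
for l in ['brush_center','brush_bay','knob_center','slide_base','tray']:
    rs=nets.regions_of(l,'top')
    for q in rs[:1]:
        m=q['region']; v,u=np.nonzero(m); P=maskpts(c,m)
        out[l]=m
        xy=P[:,:2]; ctr=xy.mean(0); rect=cv2.minAreaRect(xy.astype(np.float32))
        print(l,round(q['confidence'],2),m.sum(),u.min(),u.max(),v.min(),v.max(),ctr.round(4),'z',np.percentile(P[:,2],[5,50,95]).round(4),'rect',np.round(rect[0],4),np.round(rect[1],4),round(rect[2],2))
a=c['color'][:,:,::-1]
def crop(n,u0,u1,v0,v1,k):
    cv2.imwrite('pics/'+n+'.png',cv2.resize(a[v0:v1,u0:u1],None,fx=k,fy=k,interpolation=cv2.INTER_CUBIC))
crop('tray',285,430,185,275,5); crop('brush',165,250,225,290,8)
# orientation of brush
m=out['brush_center'];P=maskpts(c,m);ctr=P[:,:2].mean(0)
w,V=np.linalg.eigh(np.cov((P[:,:2]-ctr).T));d=V[:,1]; d=d*np.sign(d[0])
t=(P[:,:2]-ctr)@d; print('dir',d,np.degrees(np.arctan2(d[1],d[0])),t.min(),t.max(), ctr+d*(t.min()+t.max())/2)
E
```

```text
brush_bay 0.6 392 228 248 174 196 [0.6812 0.2661] z [0.0257 0.0304 0.035 ] rect [0.6815 0.2667] [0.0566 0.0636] 87.24
slide_base 0.97 8331 294 422 195 265 [ 0.5481 -0.0625] z [0.0061 0.0158 0.0327] rect [ 0.5489 -0.0654] [0.1894 0.3513] 0.73
tray 0.65 4229 299 384 195 262 [ 0.5714 -0.0248] z [0.0132 0.0186 0.0348] rect [ 0.5541 -0.0227] [0.1939 0.2395] 0.27Traceback (most recent call last):
  File "<stdin>", line 16, in <module>
KeyError: 'brush_center'
```

View pics/tray.png

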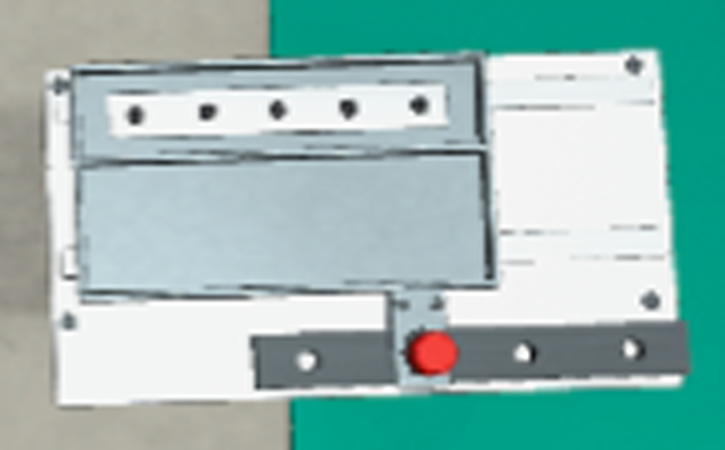

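View pics/brush.png

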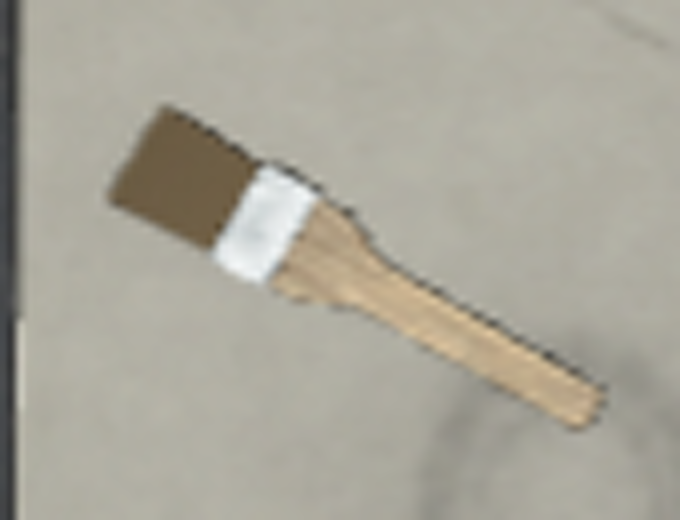

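```bash
python3 - <<'E'
from h import *
c=viewer.camera('top')
def onplane(uv,z):
    uv=np.array(uv,float).reshape(-1,2)
    n=cv2.undistortPoints(uv.reshape(-1,1,2),np.array(c['camera_matrix']),np.array(c['D'])).reshape(-1,2)
    d=np.c_[n,np.ones(len(n))]@Rm(c['rotation']).T; o=np.array(c['xyz'])
    return o+d*((z-o[2])/d[:,2])[:,None]
T=lambda L:[(285+x/5-.4,185+y/5-.4) for x,y in L]
B=lambda L:[(165+x/8-.44,225+y/8-.44) for x,y in L]
a=onplane(B([(137,152)]),.011)[0]; b=onplane(B([(588,408)]),.011)[0]
print('brush tip',a,'end',b,np.linalg.norm(a-b),'mid',(a+b)/2,'yaw of +y',np.degrees(np.arctan2(*(b-a)[[1,0]])))
print('ferrule ctr(-13mm)',onplane(B([(267,224)]),.014), (a+b)/2-(b-a)/np.linalg.norm(b-a)*.0135)
print('bay floor corners',onplane(T([(84,165),(484,153),(492,280),(86,291)]),.018).round(4).tolist())
print('bay wall tops TL.. ',onplane(T([(78,160),(487,149),(494,284),(82,296)]),.034).round(4).tolist())
k=onplane(T([(433,352)]),.074); print('knob',k)
print('base corners',onplane(T([(46,70),(657,50),(686,385),(58,405)]),.010).round(4).tolist())
print('holes',onplane(T([(307,360),(525,352),(631,349)]),.016).round(4).tolist())
for l in ['brush_center','knob_center']:
  for q in nets.regions_of(l,'top')[:1]:
    m=q['region'];P=maskpts(c,m); print(l,q['confidence'],m.sum(),P.mean(0),cv2.minAreaRect(P[:,:2].astype(np.float32)),np.percentile(P[:,2],[5,50,95]))
hh=cv2.cvtColor(c['color'],cv2.COLOR_RGB2HSV); m=((hh[...,0]<8)|(hh[...,0]>172))&(hh[...,1]>150); m[:240]=0;m[270:]=0;m[:,:355]=0;m[:,385:]=0
P=maskpts(c,m);print('red',m.sum(),P.mean(0),P[P[:,2]>.068].mean(0))
E
```

```text
brush tip [0.5224349  0.42692092 0.011     ] end [0.42966703 0.27138546 0.011     ] 0.181099854746062 mid [0.47605097 0.34915319 0.011     ] yaw of +y -120.81362395126072
ferrule ctr(-13mm) [[0.49602662 0.38141247 0.014     ]] [0.4829663  0.36074751 0.011     ]
bay floor corners [[0.5863, 0.0913, 0.018], [0.5875, -0.1336, 0.018], [0.516, -0.1343, 0.018], [0.5155, 0.0923, 0.018]]
bay wall tops TL..  [[0.5871, 0.0953, 0.034], [0.5877, -0.1318, 0.034], [0.5127, -0.1316, 0.034], [0.5117, 0.0954, 0.034]]
knob [[ 0.47470219 -0.08823463  0.074     ]]
base corners [[0.6421, 0.1108, 0.01], [0.6451, -0.2364, 0.01], [0.4555, -0.2407, 0.01], [0.4529, 0.1095, 0.01]]
holes [[0.4742, -0.0296, 0.016], [0.4757, -0.1509, 0.016], [0.476, -0.2097, 0.016]]
brush_center 0.67 590 [0.487039   0.36762659 0.01109207] ((0.4766811430454254, 0.3508010506629944), (0.18376041948795319, 0.03685051202774048), 59.22995376586914) [0.00622169 0.01115871 0.0161057 ]
knob_center 0.61 83 [ 0.47336533 -0.08878523  0.06606584] ((0.47279393672943115, -0.09006980061531067), (0.02519075945019722, 0.0230815839022398), 24.976764678955078) [0.03404311 0.07139296 0.07527053]
red 64 [ 0.47400218 -0.08823089  0.07109053] [ 0.4740062  -0.08922392  0.0725925 ]
```

```bash
cat >> h.py <<'E'
def go(*wps):
    """each wp: x,y,z,yaw of tool y (deg) -> shift / turn for the move"""
    s=monitor.read_state(); M=Rm(s['eef_rot']); p=np.array(s['ee_pos'])
    print('t',round(s['time'],2),'pos',p.round(4),'ty yaw',round(np.degrees(np.arctan2(M[1,1],M[0,1])),2),'tz',M[:,2].round(4),'F',np.round(s['ft_force'],2),'w',round(s['width'],4),'q',np.round(s['joint_positions'],2))
    for x,y,z,a in wps:
        a=np.radians(a); ty=np.array([np.cos(a),np.sin(a),0]); tz=np.array([0,0,-1.]); tx=np.cross(ty,tz)
        T=np.c_[tx,ty,tz]; rv=R.from_matrix(M.T@T).as_rotvec()/(2*np.pi)
        print('xyz',(M.T@(np.array([x,y,z])-p)).round(4),'r',rv.round(4))
E
python3 - <<'E'
from h import *
go((.38,-.3,.29,-10),(.48,-.02,.28,40))
E
```

```text
t 1.65 pos [ 0.2375 -0.5781  0.2923] ty yaw -67.67 tz [ 0.e+00 -1.e-04 -1.e+00] F [ 0.36  0.84 -0.53] w 0.0871 q [ 1.16  0.33 -0.06  1.46  0.02  1.35 -0.09]
xyz [ 0.2375 -0.2031  0.0022] r [ 0.      0.     -0.1602]
xyz [ 0.4364 -0.4242  0.0122] r [ 0.      0.     -0.2991]
```

>>> drive_tool(plan=[{"x":0.237,"y":-0.203,"z":0,"rz":-0.16,"fingers":0.6},{"x":0.237,"y":-0.203,"z":0,"rz":-0.16,"fingers":0.6},{"x":0.237,"y":-0.203,"z":0,"rz":-0.16,"fingers":0.6},{"x":0.237,"y":-0.203,"z":0,"rz":-0.16,"fingers":0.6},{"x":0.237,"y":-0.203,"z":0,"rz":-0.16,"fingers":0.6},{"x":0.237,"y":-0.203,"z":0,"rz":-0.16,"fingers":0.6},{"x":0.436,"y":-0.424,"z":0.01,"rz":-0.3,"fingers":0.6},{"x":0.436,"y":-0.424,"z":0.01,"rz":-0.3,"fingers":0.6},{"x":0.436,"y":-0.424,"z":0.01,"rz":-0.3,"fingers":0.6},{"x":0.436,"y":-0.424,"z":0.01,"rz":-0.3,"fingers":0.6},{"x":0.436,"y":-0.424,"z":0.01,"rz":-0.3,"fingers":0.6},{"x":0.436,"y":-0.424,"z":0.01,"rz":-0.3,"fingers":0.6}])

```text
validation failed for argument at $.pl...
```

```bash
python3 - <<'E'
from h import *
go((.4586,.320,.20,149.2),(.4586,.320,.12,149.2))
E
```

```text
t 1.65 pos [ 0.2375 -0.5781  0.2923] ty yaw -67.67 tz [ 0.e+00 -1.e-04 -1.e+00] F [ 0.36  0.84 -0.53] w 0.0871 q [ 1.16  0.33 -0.06  1.46  0.02  1.35 -0.09]
xyz [ 0.5458 -0.7468  0.0922] r [ 0.     -0.      0.3976]
xyz [ 0.5458 -0.7468  0.1722] r [ 0.     -0.      0.3976]
```

>>> drive_tool(plan=[{"rx":0,"ry":0,"rz":-0.16,"x":0.237,"y":-0.203,"z":0,"fingers":0.6}])

```text
time: 1.78
ee_pos: [0.2633, -0.5246, 0.2914]
eef_rot: [0.959, 0.283, -0.001, 0.0]
ft_force: [1.1, 1.0, 0.3]
width: 0.0827
```

```bash
python3 - <<'E'
from h import *
go((.38,-.3,.29,-10),(.48,-.02,.28,40))
E
```

```text
t 1.77 pos [ 0.2633 -0.5246  0.2914] ty yaw -57.12 tz [-1.5e-03 -6.0e-04 -1.0e+00] F [1.15 0.97 0.3 ] w 0.0827 q [ 1.12  0.25 -0.12  1.56  0.03  1.33  0.01]
xyz [ 0.2199 -0.1253  0.0011] r [-0.0002  0.0002 -0.1309]
xyz [ 0.4559 -0.3061  0.0108] r [-3.000e-04  1.000e-04 -2.698e-01]
```

>>> drive_tool(plan=[{"rx":0,"ry":0,"rz":-0.13,"x":0.22,"y":-0.125,"z":0,"fingers":0.6},{"rx":0,"ry":0,"rz":-0.13,"x":0.22,"y":-0.125,"z":0,"fingers":0.6},{"rx":0,"ry":0,"rz":-0.13,"x":0.22,"y":-0.125,"z":0,"fingers":0.6},{"rx":0,"ry":0,"rz":-0.13,"x":0.22,"y":-0.125,"z":0,"fingers":0.6},{"rx":0,"ry":0,"rz":-0.13,"x":0.22,"y":-0.125,"z":0,"fingers":0.6},{"rx":0,"ry":0,"rz":-0.27,"x":0.456,"y":-0.306,"z":0.01,"fingers":0.6},{"rx":0,"ry":0,"rz":-0.27,"x":0.456,"y":-0.306,"z":0.01,"fingers":0.6},{"rx":0,"ry":0,"rz":-0.27,"x":0.456,"y":-0.306,"z":0.01,"fingers":0.6},{"rx":0,"ry":0,"rz":-0.27,"x":0.456,"y":-0.306,"z":0.01,"fingers":0.6},{"rx":0,"ry":0,"rz":-0.27,"x":0.456,"y":-0.306,"z":0.01,"fingers":0.6},{"rx":0,"ry":0,"rz":-0.27,"x":0.456,"y":-0.306,"z":0.01,"fingers":0.6}])

```text
time: 3.15
ee_pos: [0.4816, -0.0133, 0.2824]
eef_rot: [0.417, 0.909, 0.001, 0.0]
ft_force: [-0.8, -1.4, -0.9]
width: 0.0521
```

```bash
python3 - <<'E'
from h import *
go((.4586,.320,.22,149.2),(.4586,.320,.16,149.2))
E
```

```text
t 3.15 pos [ 0.4816 -0.0133  0.2824] ty yaw 40.72 tz [ 7.0e-04  1.1e-03 -1.0e+00] F [-0.8  -1.41 -0.87] w 0.0521 q [ 0.61  0.07 -0.69  1.81  0.04  1.28  0.62]
xyz [0.2676 0.1999 0.0628] r [ 2.000e-04  1.000e-04 -3.013e-01]
xyz [0.2676 0.1998 0.1228] r [ 2.000e-04  1.000e-04 -3.013e-01]
```

>>> drive_tool(plan=[{"rx":0,"ry":0,"rz":-0.3,"x":0.268,"y":0.2,"z":0.06,"fingers":0.6},{"rx":0,"ry":0,"rz":-0.3,"x":0.268,"y":0.2,"z":0.06,"fingers":0.6},{"rx":0,"ry":0,"rz":-0.3,"x":0.268,"y":0.2,"z":0.06,"fingers":0.6},{"rx":0,"ry":0,"rz":-0.3,"x":0.268,"y":0.2,"z":0.06,"fingers":0.6},{"rx":0,"ry":0,"rz":-0.3,"x":0.268,"y":0.2,"z":0.06,"fingers":0.6},{"rx":0,"ry":0,"rz":-0.3,"x":0.268,"y":0.2,"z":0.06,"fingers":0.6},{"rx":0,"ry":0,"rz":-0.3,"x":0.268,"y":0.2,"z":0.06,"fingers":0.6},{"rx":0,"ry":0,"rz":-0.3,"x":0.268,"y":0.2,"z":0.06,"fingers":0.6},{"rx":0,"ry":0,"rz":-0.3,"x":0.268,"y":0.2,"z":0.06,"fingers":0.6},{"rx":0,"ry":0,"rz":-0.3,"x":0.268,"y":0.2,"z":0.06,"fingers":0.6},{"rx":0,"ry":0,"rz":-0.3,"x":0.268,"y":0.2,"z":0.06,"fingers":0.6},{"rx":0,"ry":0,"rz":-0.3,"x":0.268,"y":0.2,"z":0.06,"fingers":0.6}])

```text
time: 4.65
ee_pos: [0.4608, 0.3159, 0.2221]
eef_rot: [-0.485, 0.875, -0.0, -0.0]
ft_force: [-0.5, 0.2, 0.1]
width: 0.0521
```

```bash
python3 - <<'E'
from h import *
go((.4586,.320,.12,149.2),(.4586,.320,.073,149.2))
c=viewer.camera('wrist'); save(c,'w1')
c=viewer.camera('top'); save(c,'t1')
E
```

```text
t 4.65 pos [0.4608 0.3159 0.2221] ty yaw 147.98 tz [ 0.e+00 -4.e-04 -1.e+00] F [-0.53  0.23  0.14] w 0.0521 q [ 0.22  0.47 -1.13  1.69  0.44  1.27  1.58]
xyz [-0.0023  0.004   0.1021] r [-0.     -0.0001 -0.0034]
xyz [-0.0023  0.004   0.1491] r [-0.     -0.0001 -0.0034]
```

View pics/w1.png

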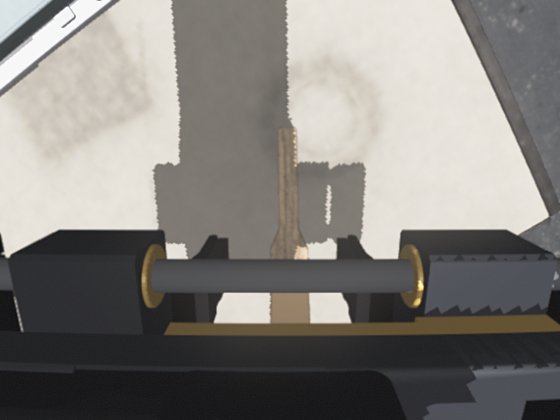

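View pics/t1.png

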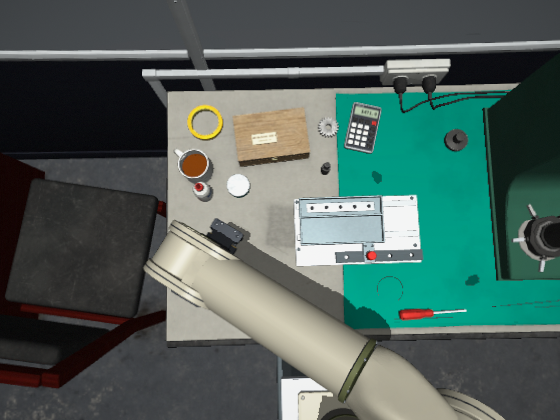

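```bash
python3 - <<'E'
from h import *
c=viewer.camera('wrist'); s=monitor.read_state()
uv=np.array([(288,128),(288,180),(289,225)],float)
n=cv2.undistortPoints(uv.reshape(-1,1,2),np.array(c['camera_matrix']),np.array(c['D'])).reshape(-1,2)
d=np.c_[n,np.ones(3)]@Rm(c['rotation']).T; o=np.array(c['xyz']); P=o+d*((.011-o[2])/d[:,2])[:,None]
print(P.round(4)); print('depth pts',pts(c,[(288,135),(288,180),(289,220)]).round(4))
v=P[2]-P[0]; print(np.degrees(np.arctan2(-v[1],-v[0])))
M=Rm(s['eef_rot']); print('in tool',((P-s['ee_pos'])@M).round(4))
u=np.array([np.cos(np.radians(-120.8)),np.sin(np.radians(-120.8)),0]); print('grip pt', P[0]-u*(.0925-.035), 'center',P[0]-u*.0925)
E
```

```text
[[0.4265 0.2702 0.011 ]
 [0.4495 0.3074 0.011 ]
 [0.4699 0.3422 0.011 ]]
depth pts [[0.4296 0.2752 0.009 ]
 [0.4496 0.3078 0.0089]
 [0.4677 0.3387 0.0095]]
-121.04662187509884
in tool [[ 0.0571  0.0046  0.2112]
 [ 0.0134  0.0047  0.2112]
 [-0.0269  0.0058  0.2112]]
grip pt [0.45596446 0.31960244 0.011     ] center [0.47388596 0.34966604 0.011     ]
```

>>> drive_tool(plan=[{"rx":0,"ry":0,"rz":-0.003,"x":-0.001,"y":0.0045,"z":0.06,"fingers":0.6},{"rx":0,"ry":0,"rz":-0.003,"x":-0.001,"y":0.0045,"z":0.11,"fingers":0.6},{"rx":0,"ry":0,"rz":-0.003,"x":-0.001,"y":0.0045,"z":0.135,"fingers":0.6},{"rx":0,"ry":0,"rz":-0.003,"x":-0.001,"y":0.0045,"z":0.145,"fingers":0.6},{"rx":0,"ry":0,"rz":-0.003,"x":-0.001,"y":0.0045,"z":0.148,"fingers":0.6},{"rx":0,"ry":0,"rz":-0.003,"x":-0.001,"y":0.0045,"z":0.148,"fingers":0.6}])

```text
time: 5.55
ee_pos: [0.4576, 0.3201, 0.0752]
eef_rot: [-0.495, 0.869, -0.0, 0.001]
ft_force: [-0.3, 0.2, 0.6]
width: 0.0523
```

```bash
python3 - <<'E'
from h import *
go((.4575,.3195,.073,149))
E
```

```text
t 5.55 pos [0.4576 0.3201 0.0752] ty yaw 149.34 tz [ 1.3e-03  6.0e-04 -1.0e+00] F [-0.33  0.17  0.61] w 0.0523 q [ 0.1   0.64 -1.    1.81  0.62  1.04  1.47]
xyz [ 0.0006 -0.0002  0.0022] r [-0.0001  0.0002  0.0009]
```

>>> drive_tool(plan=[{"rx":0,"ry":0,"rz":0,"x":0,"y":0,"z":0.002,"fingers":0.6},{"rx":0,"ry":0,"rz":0,"x":0,"y":0,"z":0.002,"fingers":0.1},{"rx":0,"ry":0,"rz":0,"x":0,"y":0,"z":0.002,"fingers":0.1},{"rx":0,"ry":0,"rz":0,"x":0,"y":0,"z":0.002,"fingers":0.1},{"rx":0,"ry":0,"rz":0,"x":0,"y":0,"z":0.002,"fingers":0.1},{"rx":0,"ry":0,"rz":0,"x":0,"y":0,"z":0.002,"fingers":0.1},{"rx":0,"ry":0,"rz":0,"x":0,"y":0,"z":0.002,"fingers":0.1},{"rx":0,"ry":0,"rz":0,"x":0,"y":0,"z":0.002,"fingers":0.1}], squeeze=25)

```text
time: 6.55
ee_pos: [0.4571, 0.3198, 0.0722]
eef_rot: [-0.495, 0.869, -0.0, -0.0]
ft_force: [-0.4, -0.5, 1.0]
width: 0.0162
```

>>> drive_tool(plan=[{"rx":0,"ry":0,"rz":0,"x":0,"y":0,"z":-0.02,"fingers":0},{"rx":0,"ry":0,"rz":0,"x":0,"y":0,"z":-0.06,"fingers":0},{"rx":0,"ry":0,"rz":0,"x":0,"y":0,"z":-0.11,"fingers":0},{"rx":0,"ry":0,"rz":0,"x":0,"y":0,"z":-0.15,"fingers":0},{"rx":0,"ry":0,"rz":0,"x":0,"y":0,"z":-0.15,"fingers":0}])

```text
time: 7.18
ee_pos: [0.4578, 0.3211, 0.2264]
eef_rot: [-0.495, 0.869, -0.0, 0.003]
ft_force: [-0.6, -0.2, -1.3]
width: 0.0166
```

```bash
python3 - <<'E'
from h import *
c=viewer.camera('wrist'); save(c,'w2')
c=viewer.camera('side'); save(c,'s2')
go((.46,.2,.222,90),(.551,.014,.222,45))
E
```

```text
t 7.28 pos [0.4571 0.3197 0.2229] ty yaw 149.36 tz [ 1.1e-03 -1.0e-04 -1.0e+00] F [ 0.35  0.49 -0.16] w 0.0167 q [ 0.22  0.47 -1.14  1.69  0.45  1.27  1.59]
xyz [ 0.1015 -0.0635  0.0009] r [-1.000e-04  1.000e-04  1.649e-01]
xyz [ 0.2152 -0.2366  0.001 ] r [-0.000e+00  2.000e-04  2.899e-01]
```

View pics/w2.png

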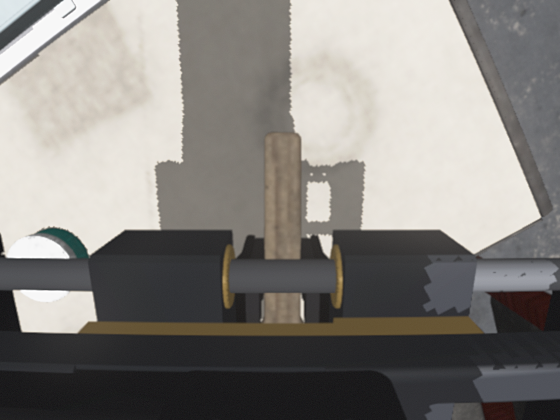

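View pics/s2.png

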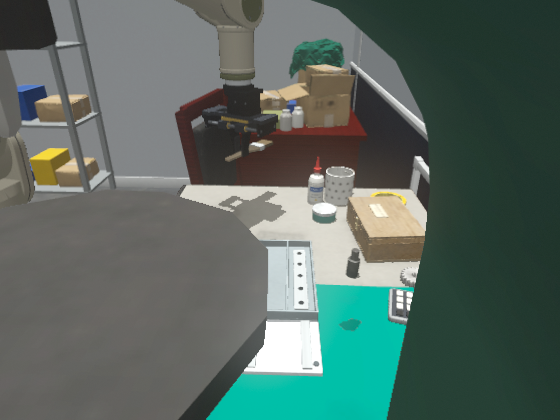

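>>> drive_tool(plan=[{"rx":0,"ry":0,"rz":0.165,"x":0.1,"y":-0.064,"z":0,"fingers":0},{"rx":0,"ry":0,"rz":0.165,"x":0.1,"y":-0.064,"z":0,"fingers":0},{"rx":0,"ry":0,"rz":0.165,"x":0.1,"y":-0.064,"z":0,"fingers":0},{"rx":0,"ry":0,"rz":0.165,"x":0.1,"y":-0.064,"z":0,"fingers":0},{"rx":0,"ry":0,"rz":0.165,"x":0.1,"y":-0.064,"z":0,"fingers":0},{"rx":0,"ry":0,"rz":0.165,"x":0.1,"y":-0.064,"z":0,"fingers":0},{"rx":0,"ry":0,"rz":0.29,"x":0.215,"y":-0.237,"z":0,"fingers":0},{"rx":0,"ry":0,"rz":0.29,"x":0.215,"y":-0.237,"z":0,"fingers":0},{"rx":0,"ry":0,"rz":0.29,"x":0.215,"y":-0.237,"z":0,"fingers":0},{"rx":0,"ry":0,"rz":0.29,"x":0.215,"y":-0.237,"z":0,"fingers":0},{"rx":0,"ry":0,"rz":0.29,"x":0.215,"y":-0.237,"z":0,"fingers":0}])

```text
time: 8.65
ee_pos: [0.5512, 0.0125, 0.2211]
eef_rot: [0.385, 0.923, -0.0, -0.001]
ft_force: [-1.1, 0.8, -1.4]
width: 0.0164
```

```bash
python3 - <<'E'
from h import *
go((.551,.014,.222,0.5),(.551,.014,.15,.5))
E
```

```text
t 8.65 pos [0.5512 0.0125 0.2211] ty yaw 44.74 tz [-2.1e-03  1.0e-04 -1.0e+00] F [-1.08  0.8  -1.43] w 0.0164 q [ 0.55  0.32 -0.77  1.72  0.23  1.2   0.5 ]
xyz [ 0.0012  0.0009 -0.0009] r [-3.000e-04 -1.000e-04  1.229e-01]
xyz [0.0011 0.001  0.0711] r [-3.000e-04 -1.000e-04  1.229e-01]
```

>>> drive_tool(plan=[{"rx":0,"ry":0,"rz":0.123,"x":0.001,"y":0.001,"z":0,"fingers":0},{"rx":0,"ry":0,"rz":0.123,"x":0.001,"y":0.001,"z":0,"fingers":0},{"rx":0,"ry":0,"rz":0.123,"x":0.001,"y":0.001,"z":0,"fingers":0},{"rx":0,"ry":0,"rz":0.123,"x":0.001,"y":0.001,"z":0.02,"fingers":0},{"rx":0,"ry":0,"rz":0.123,"x":0.001,"y":0.001,"z":0.06,"fingers":0},{"rx":0,"ry":0,"rz":0.123,"x":0.001,"y":0.001,"z":0.06,"fingers":0},{"rx":0,"ry":0,"rz":0.123,"x":0.001,"y":0.001,"z":0.06,"fingers":0}])

```text
time: 9.52
ee_pos: [0.5516, 0.0165, 0.1634]
eef_rot: [0.702, 0.712, 0.0, 0.0]
ft_force: [-0.5, 0.4, 0.6]
width: 0.0163
```

```bash
python3 - <<'E'
from h import *
go((.551,.014,.12,.5),(.551,.014,.094,.5))
c=viewer.camera('wrist'); save(c,'w3')
c=viewer.camera('side'); save(c,'s3')
c=viewer.camera('top'); save(c,'t3')
E
```

```text
t 9.53 pos [0.5516 0.0165 0.1634] ty yaw 0.87 tz [ 6.e-04  4.e-04 -1.e+00] F [-0.55  0.38  0.65] w 0.0163 q [ 0.43  0.35 -0.64  1.78  0.24  1.08 -0.28]
xyz [-0.0025 -0.0006  0.0434] r [ 0.0001 -0.0001  0.001 ]
xyz [-0.0025 -0.0006  0.0694] r [ 0.0001 -0.0001  0.001 ]
```

View pics/w3.png

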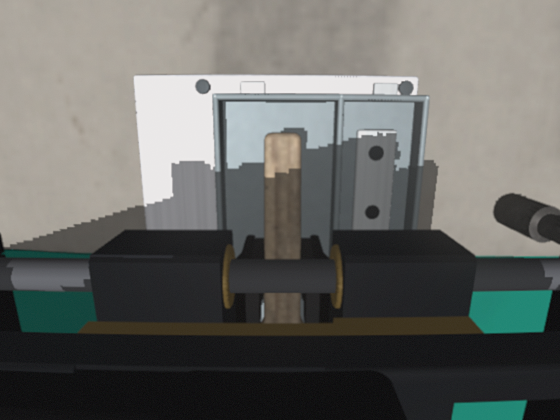

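View pics/s3.png

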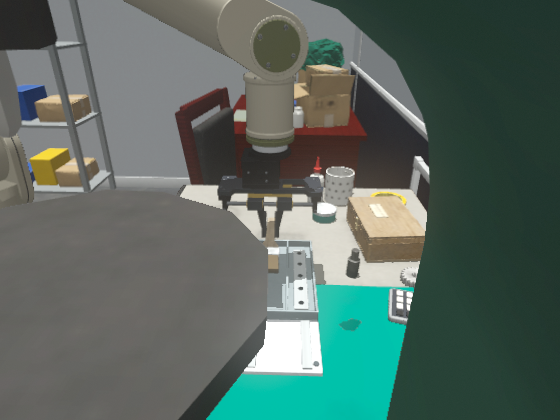

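View pics/t3.png

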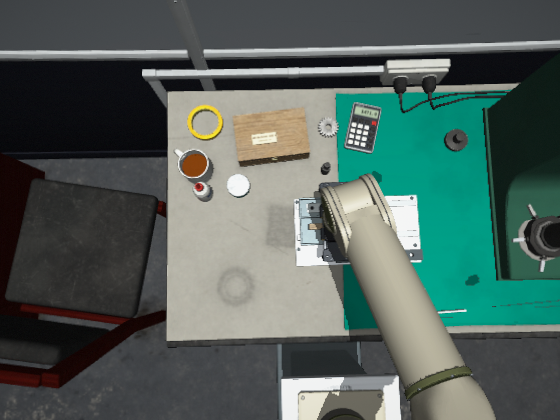

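```bash
python3 - <<'E'
from h import *
c=viewer.camera('wrist'); s=monitor.read_state()
def onp(uv,z):
    n=cv2.undistortPoints(np.array(uv,float).reshape(-1,1,2),np.array(c['camera_matrix']),np.array(c['D'])).reshape(-1,2)
    d=np.c_[n,np.ones(len(n))]@Rm(c['rotation']).T; o=np.array(c['xyz']); return (o+d*((z-o[2])/d[:,2])[:,None]).round(4)
print('wall tops (outer left back, divider, end)',onp([(216,97),(219,220),(340,97),(340,220),(280,97)],.034).tolist())
print('handle', pts(c,[(282,140),(282,180),(282,215)]).round(4).tolist(), s['ee_pos'])
E
```

```text
wall tops (outer left back, divider, end) [[0.5122, 0.0927, 0.034], [0.5119, 0.0165, 0.034], [0.586, 0.0937, 0.034], [0.5899, 0.0175, 0.034], [0.5503, 0.0931, 0.034]]
handle [[0.5516, 0.072, 0.1007], [0.5518, 0.0547, 0.1002], [0.5521, 0.039, 0.101]] [0.55198297 0.0156215  0.16350427]
```

>>> drive_tool(plan=[{"rx":0,"ry":0,"rz":0.001,"x":-0.002,"y":-0.001,"z":0.03,"fingers":0},{"rx":0,"ry":0,"rz":0.001,"x":-0.002,"y":-0.001,"z":0.05,"fingers":0},{"rx":0,"ry":0,"rz":0.001,"x":-0.002,"y":-0.001,"z":0.062,"fingers":0},{"rx":0,"ry":0,"rz":0.001,"x":-0.002,"y":-0.001,"z":0.067,"fingers":0},{"rx":0,"ry":0,"rz":0.001,"x":-0.002,"y":-0.001,"z":0.069,"fingers":0},{"rx":0,"ry":0,"rz":0.001,"x":-0.002,"y":-0.001,"z":0.069,"fingers":0},{"rx":0,"ry":0,"rz":0.001,"x":-0.002,"y":-0.001,"z":0.069,"fingers":0}])

```text
time: 10.6
ee_pos: [0.5507, 0.0134, 0.0937]
eef_rot: [0.705, 0.709, 0.0, 0.0]
ft_force: [-0.6, -0.2, 0.2]
width: 0.0167
```

>>> drive_tool(plan=[{"rx":0,"ry":0,"rz":0,"x":0,"y":0,"z":0.001,"fingers":0},{"rx":0,"ry":0,"rz":0,"x":0,"y":0,"z":0.001,"fingers":0},{"rx":0,"ry":0,"rz":0,"x":0,"y":0,"z":0.001,"fingers":0.36},{"rx":0,"ry":0,"rz":0,"x":0,"y":0,"z":0.001,"fingers":0.36},{"rx":0,"ry":0,"rz":0,"x":0,"y":0,"z":0.001,"fingers":0.36},{"rx":0,"ry":0,"rz":0,"x":0,"y":0,"z":0.001,"fingers":0.36},{"rx":0,"ry":0,"rz":0,"x":0,"y":0,"z":-0.02,"fingers":0.36},{"rx":0,"ry":0,"rz":0,"x":0,"y":0,"z":-0.06,"fingers":0.36},{"rx":0,"ry":0,"rz":0,"x":0,"y":0,"z":-0.1,"fingers":0.5},{"rx":0,"ry":0,"rz":0,"x":0,"y":0,"z":-0.1,"fingers":0.5}])

```text
time: 11.85
ee_pos: [0.552, 0.0137, 0.1964]
eef_rot: [0.705, 0.709, 0.002, 0.002]
ft_force: [0.2, -0.8, -1.0]
width: 0.0413
```

```bash
python3 - <<'E'
from h import *
go((.4745,-.089,.19,-90),(.4745,-.089,.19,90))
c=viewer.camera('wrist'); save(c,'w4')
E
```

```text
t 11.85 pos [0.552  0.0137 0.1964] ty yaw 0.31 tz [ 5.6e-03 -4.0e-04 -1.0e+00] F [ 0.23 -0.8  -0.98] w 0.0413 q [ 0.45  0.31 -0.65  1.75  0.21  1.14 -0.26]
xyz [-0.1023 -0.0781  0.006 ] r [ 0.0008 -0.0006  0.2509]
xyz [-0.1023 -0.0781  0.006 ] r [ 0.0006  0.0008 -0.2491]
```

View pics/w4.png

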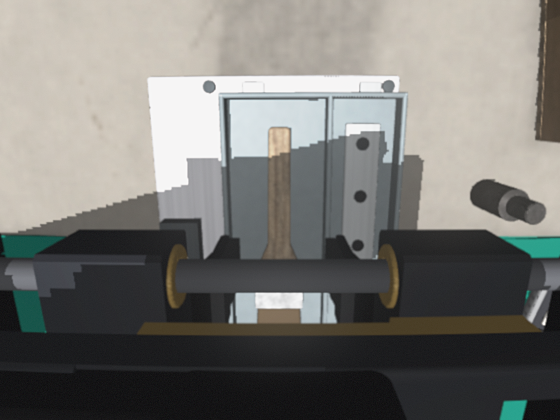

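>>> drive_tool(plan=[{"rx":0.0005,"ry":0,"rz":-0.248,"x":-0.102,"y":-0.078,"z":0.005,"fingers":0.6},{"rx":0.0005,"ry":0,"rz":-0.248,"x":-0.102,"y":-0.078,"z":0.005,"fingers":0.6},{"rx":0.0005,"ry":0,"rz":-0.248,"x":-0.102,"y":-0.078,"z":0.005,"fingers":0.6},{"rx":0.0005,"ry":0,"rz":-0.248,"x":-0.102,"y":-0.078,"z":0.005,"fingers":0.6},{"rx":0.0005,"ry":0,"rz":-0.248,"x":-0.102,"y":-0.078,"z":0.005,"fingers":0.6},{"rx":0.0005,"ry":0,"rz":-0.248,"x":-0.102,"y":-0.078,"z":0.005,"fingers":0.6},{"rx":0.0005,"ry":0,"rz":-0.248,"x":-0.102,"y":-0.078,"z":0.005,"fingers":0.6},{"rx":0.0005,"ry":0,"rz":-0.248,"x":-0.102,"y":-0.078,"z":0.005,"fingers":0.6},{"rx":0.0005,"ry":0,"rz":-0.248,"x":-0.102,"y":-0.078,"z":0.005,"fingers":0.6},{"rx":0.0005,"ry":0,"rz":-0.248,"x":-0.102,"y":-0.078,"z":0.005,"fingers":0.6},{"rx":0.0005,"ry":0,"rz":-0.248,"x":-0.102,"y":-0.078,"z":0.005,"fingers":0.6}])

```text
time: 13.28
ee_pos: [0.4727, -0.089, 0.1877]
eef_rot: [0.005, 1.0, -0.001, -0.001]
ft_force: [0.5, -0.1, -0.9]
width: 0.0521
```

```bash
python3 - <<'E'
from h import *
go((.4745,-.089,.14,90.5),(.4745,-.089,.115,90.5))
c=viewer.camera('wrist'); save(c,'w5')
print([ (d['centre'],d['confidence']) for d in nets.find_in('knob_center','wrist')])
hh=cv2.cvtColor(c['color'],cv2.COLOR_RGB2HSV); m=((hh[...,0]<8)|(hh[...,0]>172))&(hh[...,1]>150)
v,u=np.nonzero(m);print(m.sum(),u.min(),u.max(),v.min(),v.max())
P=maskpts(c,m);print(np.percentile(P,[5,50,95],axis=0).round(4).tolist())
E
```

```text
t 13.28 pos [ 0.4727 -0.089   0.1877] ty yaw 89.45 tz [-0.0029 -0.0017 -1.    ] F [ 0.53 -0.09 -0.92] w 0.0521 q [ 0.82  0.18 -0.79  1.92  0.15  1.09  1.54]
xyz [-0.0019  0.0001  0.0477] r [-0.0003 -0.0005 -0.0029]
xyz [-0.002   0.0002  0.0727] r [-0.0003 -0.0005 -0.0029]
[([0.4687, -0.0941, 0.0794], 0.68)]
1345 37 298 0 245
[[0.3247, -0.2451, 0.0109], [0.4689, -0.0935, 0.0717], [0.4804, -0.082, 0.0731]]
```

View pics/w5.png

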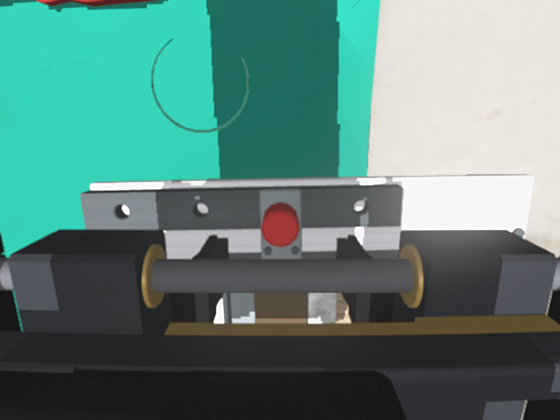

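```bash
python3 - <<'E'
from h import *
c=viewer.camera('wrist'); s=monitor.read_state()
hh=cv2.cvtColor(c['color'],cv2.COLOR_RGB2HSV); m=((hh[...,0]<8)|(hh[...,0]>172))&(hh[...,1]>150); m[:150]=0;m[:,:240]=0;m[:,320:]=0
P=maskpts(c,m);T=P[P[:,2]>.069]
print(len(P),len(T),T.min(0),T.max(0),(T.min(0)+T.max(0))/2,np.percentile(T[:,2],[5,50,95]))
(cc,rad)=cv2.minEnclosingCircle(T[:,:2].astype(np.float32));print(cc,rad)
v,u=np.nonzero(m);print(u.min(),u.max(),v.min(),v.max())
n=cv2.undistortPoints(np.array([[u.min(),222],[u.max(),222],[280,v.max()],[280,v.min()]],float).reshape(-1,1,2),np.array(c['camera_matrix']),np.array(c['D'])).reshape(-1,2)
d=np.c_[n,np.ones(4)]@Rm(c['rotation']).T; o=np.array(c['xyz']); print((o+d*((.074-o[2])/d[:,2])[:,None]).round(4).tolist())
go((*cc,.115,90.5),(*cc,.119,90.5))
E
```

```text
1033 1026 [ 0.46100833 -0.10159798  0.06919961] [ 0.48388899 -0.0795507   0.07422758] [ 0.47244866 -0.09057434  0.0717136 ] [0.0705716  0.07202756 0.073193  ]
(0.47230851650238037, -0.0906161442399025) 0.01168052852153778
262 298 209 245
[[0.468, -0.1013, 0.074], [0.4682, -0.0797, 0.074], [0.4827, -0.0906, 0.074], [0.46, -0.0904, 0.074]]
t 13.43 pos [ 0.4729 -0.089   0.188 ] ty yaw 89.53 tz [-0.0022 -0.002  -1.    ] F [ 0.88 -0.43  0.39] w 0.0518 q [ 0.82  0.18 -0.79  1.92  0.15  1.09  1.54]
xyz [ 0.0004 -0.0015  0.0731] r [-0.0003 -0.0004 -0.0027]
xyz [ 0.0004 -0.0015  0.0691] r [-0.0003 -0.0004 -0.0027]
```

>>> drive_tool(plan=[{"rx":0,"ry":0,"rz":-0.003,"x":0,"y":-0.001,"z":0.03,"fingers":0.6},{"rx":0,"ry":0,"rz":-0.003,"x":0,"y":-0.001,"z":0.055,"fingers":0.6},{"rx":0,"ry":0,"rz":-0.003,"x":0,"y":-0.001,"z":0.067,"fingers":0.6},{"rx":0,"ry":0,"rz":-0.003,"x":0,"y":-0.001,"z":0.072,"fingers":0.6},{"rx":0,"ry":0,"rz":-0.003,"x":0,"y":-0.001,"z":0.072,"fingers":0.6},{"rx":0,"ry":0,"rz":-0.003,"x":0,"y":-0.001,"z":0.072,"fingers":0.6}])

```text
time: 14.18
ee_pos: [0.4733, -0.0902, 0.117]
eef_rot: [-0.006, 1.0, -0.001, -0.0]
ft_force: [-0.2, 0.6, -0.5]
width: 0.052
```

```bash
python3 - <<'E'
from h import *
go((.4728,-.090,.116,90.5))
c=viewer.camera('wrist'); save(c,'w6')
c=viewer.camera('side'); save(c,'s6')
E
```

```text
t 14.18 pos [ 0.4733 -0.0902  0.117 ] ty yaw 90.67 tz [-8.0e-04 -2.5e-03 -1.0e+00] F [-0.24  0.6  -0.46] w 0.052 q [ 0.78  0.29 -0.76  1.99  0.25  0.95  1.48]
xyz [0.0005 0.0003 0.001 ] r [-0.0004 -0.0001  0.0005]
```

View pics/w6.png

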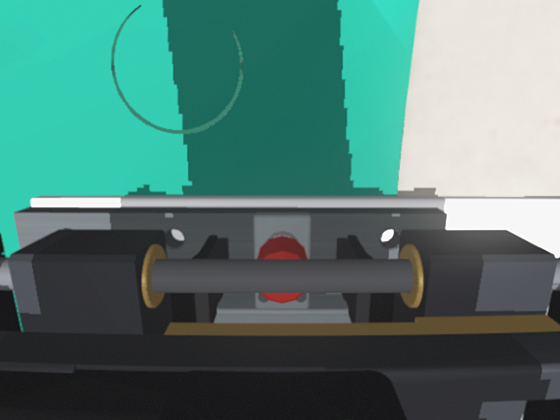

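View pics/s6.png

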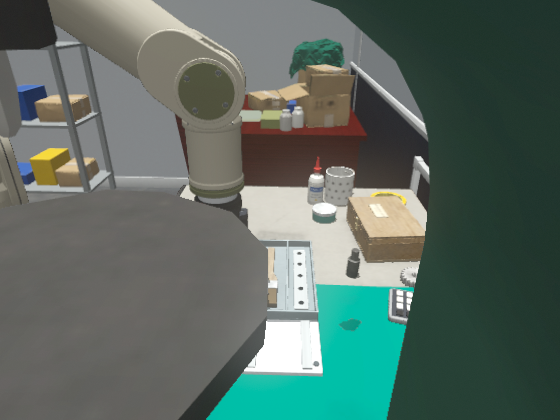

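>>> drive_tool(plan=[{"rx":0,"ry":0,"rz":0,"x":0,"y":0,"z":0.001,"fingers":0.1},{"rx":0,"ry":0,"rz":0,"x":0,"y":0,"z":0.001,"fingers":0.1},{"rx":0,"ry":0,"rz":0,"x":0,"y":0,"z":0.001,"fingers":0.1},{"rx":0,"ry":0,"rz":0,"x":0,"y":0,"z":0.001,"fingers":0.1},{"rx":0,"ry":0,"rz":0,"x":0,"y":0,"z":0.001,"fingers":0.1},{"rx":0,"ry":0,"rz":0,"x":0,"y":0,"z":0.001,"fingers":0.1}], squeeze=35)

```text
time: 15.02
ee_pos: [0.4729, -0.0902, 0.1153]
eef_rot: [-0.006, 1.0, -0.001, -0.001]
ft_force: [0.1, -1.5, 0.5]
width: 0.0229
```

```bash
python3 - <<'E'
from h import *
go()
E
```

```text
t 15.03 pos [ 0.4729 -0.0902  0.1153] ty yaw 90.68 tz [-0.002  -0.0022 -1.    ] F [ 0.06 -1.53  0.5 ] w 0.0229 q [ 0.78  0.3  -0.76  1.99  0.25  0.95  1.48]
```

>>> drive_tool(plan=[{"rx":0,"ry":0,"rz":0,"x":0,"y":0,"z":-0.004,"fingers":0.1},{"rx":0,"ry":0,"rz":0,"x":0,"y":0,"z":-0.008,"fingers":0.1},{"rx":0,"ry":0,"rz":0,"x":0,"y":0,"z":-0.012,"fingers":0.1},{"rx":0,"ry":0,"rz":0,"x":0,"y":0,"z":-0.014,"fingers":0.1},{"rx":0,"ry":0,"rz":0,"x":0,"y":0,"z":-0.014,"fingers":0.1},{"rx":0,"ry":0,"rz":0,"x":0,"y":0,"z":-0.014,"fingers":0.1}])

```text
time: 15.78
ee_pos: [0.4728, -0.0902, 0.1292]
eef_rot: [-0.006, 1.0, -0.001, -0.001]
ft_force: [2.3, -1.4, -7.3]
width: 0.0232
```

```bash
python3 - <<'E'
from h import *
go((.4734,-.1502,.1293,90.6))
c=viewer.camera('wrist'); save(c,'w7')
E
```

```text
t 15.78 pos [ 0.4728 -0.0902  0.1292] ty yaw 90.68 tz [-0.002  -0.0021 -1.    ] F [ 2.32 -1.42 -7.27] w 0.0232 q [ 0.79  0.27 -0.77  1.98  0.23  0.98  1.49]
xyz [ 0.0002 -0.06   -0.    ] r [-0.0003 -0.0003  0.0002]
```

View pics/w7.png

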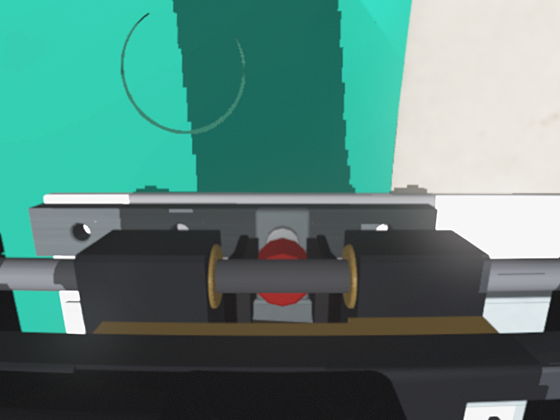

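>>> drive_tool(plan=[{"rx":0,"ry":0,"rz":0,"x":0,"y":-0.003,"z":0,"fingers":0.1},{"rx":0,"ry":0,"rz":0,"x":0,"y":-0.009,"z":0,"fingers":0.1},{"rx":0,"ry":0,"rz":0,"x":0,"y":-0.018,"z":0,"fingers":0.1},{"rx":0,"ry":0,"rz":0,"x":0,"y":-0.028,"z":0,"fingers":0.1},{"rx":0,"ry":0,"rz":0,"x":0,"y":-0.038,"z":0,"fingers":0.1},{"rx":0,"ry":0,"rz":0,"x":0,"y":-0.047,"z":0,"fingers":0.1},{"rx":0,"ry":0,"rz":0,"x":0,"y":-0.054,"z":0,"fingers":0.1},{"rx":0,"ry":0,"rz":0,"x":0,"y":-0.058,"z":0,"fingers":0.1},{"rx":0,"ry":0,"rz":0,"x":0,"y":-0.06,"z":0,"fingers":0.1},{"rx":0,"ry":0,"rz":0,"x":0,"y":-0.06,"z":0,"fingers":0.1},{"rx":0,"ry":0,"rz":0,"x":0,"y":-0.06,"z":0,"fingers":0.1}])

```text
time: 17.2
ee_pos: [0.4735, -0.1504, 0.1294]
eef_rot: [-0.006, 1.0, -0.001, -0.001]
ft_force: [1.3, 0.1, -7.8]
width: 0.023
```

```bash
python3 - <<'E'
from h import *
go((.4734,-.1502,.1293,90.6))
c=viewer.camera('wrist'); save(c,'w8')
E
```

```text
t 17.2 pos [ 0.4735 -0.1504  0.1294] ty yaw 90.67 tz [-0.0022 -0.0026 -1.    ] F [ 1.29  0.06 -7.79] w 0.023 q [ 0.87  0.3  -0.73  1.94  0.24  0.99  1.61]
xyz [0.0001 0.0002 0.0001] r [-0.0004 -0.0004  0.0002]
```

View pics/w8.png

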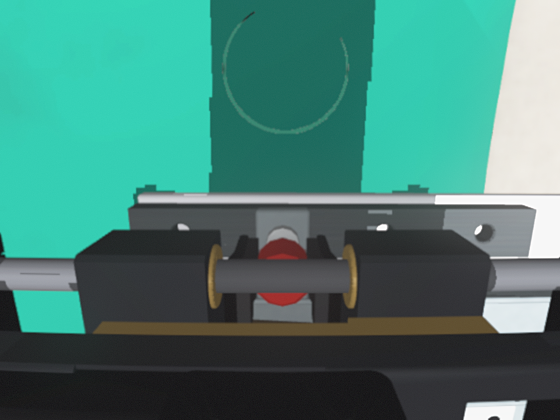

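Tray slid exactly one pitch: the previous hole is now at (381,229) and another at (484,232), with one hole left on the right at (183,229). Now I lower the pin.

>>> drive_tool(plan=[{"rx":0,"ry":0,"rz":0,"x":0,"y":0,"z":0.003,"fingers":0.1},{"rx":0,"ry":0,"rz":0,"x":0,"y":0,"z":0.006,"fingers":0.1},{"rx":0,"ry":0,"rz":0,"x":0,"y":0,"z":0.008,"fingers":0.1},{"rx":0,"ry":0,"rz":0,"x":0,"y":0,"z":0.008,"fingers":0.1}])

```text
time: 17.75
ee_pos: [0.4735, -0.1504, 0.1212]
eef_rot: [-0.006, 1.0, -0.001, -0.001]
ft_force: [-0.6, -1.2, -6.9]
width: 0.0229
```

>>> drive_tool(plan=[{"rx":0,"ry":0,"rz":0,"x":0,"y":0,"z":0.002,"fingers":0.1},{"rx":0,"ry":0,"rz":0,"x":0,"y":0,"z":0.004,"fingers":0.1},{"rx":0,"ry":0,"rz":0,"x":0,"y":0,"z":0.006,"fingers":0.1},{"rx":0,"ry":0,"rz":0,"x":0,"y":0,"z":0.0065,"fingers":0.1},{"rx":0,"ry":0,"rz":0,"x":0,"y":0,"z":0.0065,"fingers":0.1},{"rx":0,"ry":0,"rz":0,"x":0,"y":0,"z":0.0065,"fingers":0.1}])

```text
time: 18.5
ee_pos: [0.4735, -0.1504, 0.1152]
eef_rot: [-0.006, 1.0, -0.001, -0.001]
ft_force: [-4.9, -1.6, 2.1]
width: 0.0227
```

```bash
python3 - <<'E'
from h import *
go((.4734,-.1502,.1153,90.6))
c=viewer.camera('wrist'); save(c,'w9')
c=viewer.camera('top'); save(c,'t9')
E
```

```text
t 18.5 pos [ 0.4735 -0.1504  0.1152] ty yaw 90.66 tz [-0.0021 -0.0026 -1.    ] F [-4.88 -1.56  2.1 ] w 0.0227 q [ 0.86  0.32 -0.72  1.95  0.26  0.96  1.59]
xyz [ 0.0001  0.0002 -0.0001] r [-0.0004 -0.0003  0.0002]
```

View pics/w9.png

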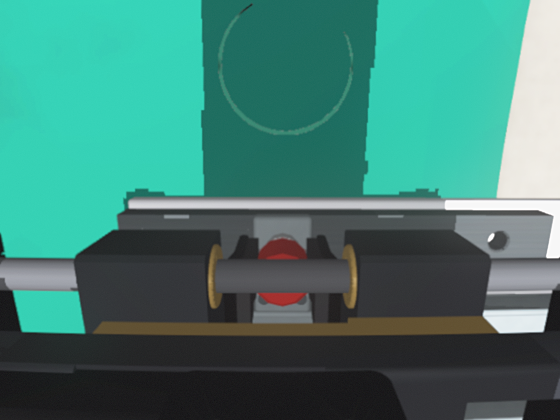

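View pics/t9.png

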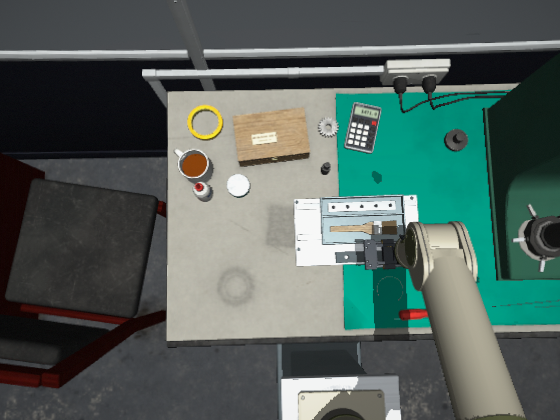

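```bash
python3 - <<'E'
from h import *
c=viewer.camera('top')
print([(np.round(d['centre'],3),d['confidence']) for l in ['brush_center','brush_bay','grease_tin','oil_bottle','pin_specimen'] for d in nets.find_in(l,'top')[:1]])
print(workorder.close_job()); go()
E
```

```text
[(array([ 0.548, -0.106,  0.025]), 0.92), (array([ 0.585, -0.07 ,  0.017]), 0.95), (array([0.68 , 0.267, 0.029]), 0.56), (array([0.652, 0.351, 0.081]), 0.79), (array([0.724, 0.016, 0.042]), 0.58)]
the job is handed in; nothing more can be done
None
the job is handed in; nothing more can be done
```

The job is handed in; no verdict was reported, but my checks all agree that the end state is as asked.

- **Brush:** I laid it flat in the near compartment, bristles toward the tester, and let go while the tray was still in its first hole. After the slide, the top picture shows it still lying flat along the middle of the compartment.
- **Knob and tray:** I gripped the knob at 35 N and lifted it 14 mm; the wrist force then read about 7 N downward, which matches the spring. I slid the tray right until the tool had moved 60.2 mm, then lowered the pin.
- **Pin home:** On the way down, the spring pull lasted past the level of the bar, so the pin had entered the hole. The tool came back to its gripping height (0.1152 m against 0.1153 m) and the force turned to a light upward 2 N. I could not see the pin itself.
- **Finish:** At my last reading, 18.5 s in, the fingers still held the knob. The tin, bottle and dark pin were where they started, within the detector's accuracy.

**Disagreements and failures:**
- My first two knob positions, from the top and wrist cameras, differed by about 2 mm, and I used a point between them.
- The first move call was refused because my rows left out some of the fields.
- The detectors missed the brush once, and once reported the tin as the compartment.

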